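# Square up the leaning post of a shelf end frame and hold it

## Robot

A 6-joint arm with a two-finger parallel gripper is mounted at the origin on the work surface. World frame = base frame: x ahead of the robot, y to its left, z up, the work surface at z = 0. Lengths are in mm, angles in rad, forces in N, time in s.
With the tool pointing down it reaches from about 275 to 750 mm from the base axis. Payload 10.2 kg.
Tool frame: the origin (TCP) lies at the very end of the fingers, on their centre line; the grasp point (between the pads) lies 19 mm behind it; z points along the fingers, y is the line along which they close (so a half turn about z gives the same grasp; the last joint's range is limited). The gripper opens to 85 mm and grips with 20 to 120 N. Pads are 22 mm wide; open, the fingers measure 114 mm over their backs; the gripper's body (76 mm by 85 mm) begins 54 mm behind the grasp point. The pads swing forward as they close: fully open they stand 13 mm farther back than shut.
Start: joints at [-1.43, 0.313, 1.498, -0, 1.331, -0.223], TCP at [186.797, -490.65, 231.294] pointing down, gripper open.
Joint ranges: [-2.94, 2.94], [-0.97, 2.17], [0.19, 2.56], [-1.23, 4.37], [0.02, 3.11], [-2.88, 2.88]. Speed limits (rad/s): [2.39, 2.39, 3.01, 3.14, 3.14, 3.14].

## Interface

Orientations are given as a unit quaternion [w, x, y, z].
In Python, from rig import ctrl, vision gives the robot as it stands. The module is installed in compiled form; this text tells all that it offers.
- The arm moves only by the tool play_rows, never from a script. Its arguments are lists of equal length, an entry for each row: "translation": the shift along the tool's x, y, z in m, a list of three; "rotation": the turn, a rotation vector about the tool's x, y, z in rad, a list of three; "gripper": the gripper's target within -1 to 1 (shut at 1, half-way at 0, fully open at -1). A call has 1 to 10 rows; each row is the pose to reach, as a shift and turn from the pose commanded when the call began, along the tool's axes at that moment; what a row does not reach only later rows make up. A row lasts 1/8 s, in which the tool goes at most 62.5 mm and 10.7 degrees, less where a joint would pass 70% of its speed; a pose out of reach is approached as far as the arm can. A call with a gripper value outside its range is refused whole. The fingers move at their own pace and stop on an object; "force" is the grip in N (left out, the last holds). Time passes only in rows, so rows that repeat a pose let the fingers close. It gives the time, the measured TCP pose, the force, the opening and the grip force at its end, in the units of the state.
- ctrl.sense(): the state, without advancing time (a new reading comes with each control period).
- vision.capture(name): name is "scene" or "top"; returns a dict with "pixels" (384x512x3 uint8, red, green, blue), "vfov" (degrees; the focal length in pixels is half the picture's height over the tangent of half this angle, whatever the lens; pixels are square), "cx", "cy" (the principal point, pixels), "rvec" (rotation vector, rad) and "tvec" (3), from world to camera coordinates, as OpenCV has them. Camera axes: x right, y down, z forward; pixel columns grow to the right and rows downward; lengths in mm; the calibration is good to about 2 mm. A picture is of the moment at which its call begins. There is no depth.
- ctrl.finish_job(): hands the job in; it is judged then, once.
The state is a dict: "time_s": time; "joints": joint angles; "dq": joint speeds; "tau": joint torques, N m; "eef_pos": TCP position; "ee_rot": TCP orientation; "force": force on the tool from outside, world axes, zero at the start; "wrist_torque": the same for the moment, N m; "grip_width": opening from 0.0 (shut) to 1.0 (fully open); "grip_force": force on a finger pad.
Only numpy, scipy, OpenCV 4.12 (cv2) and the standard library are available. Lean on these libraries where they do the work, as an engineer would, in place of code of your own. Each camera call takes 0.05 s, during which the arm holds its last target. There are 200 camera calls.

## Task

The post of the timber end frame leans in over the foot rail because its bolt is not yet tight. Pick up the aluminium L-shaped assembly square, stand it on the middle of the rail's narrow top, and push it into the corner between rail and post until one leg lies flush on the rail and the other flush against the post, so that the post is brought square to the rail and not pushed past it. Finish while still gripping the square and pressing it firmly against both timbers; touch the post only with the square, and leave the spanner, glue bottle and carton where they are.

Things in the scene. Friction and masses are not known exactly. Their poses are not given: they have to be found in the camera images.
- square_grip (a point): Grip point on the aluminium assembly square (an L, 20 mm thick in y, about 0.35 kg), which starts standing on the bench: on its base leg, 92 mm from the heel (outer corner), 24 mm above the underside. x along the base leg to the heel, y across the thickness, z up. Base leg 180 mm long, 36 high; upright leg at the heel end 130 high over all, 30 deep: its inner face is 62 mm from here towards +x
- square_heel (a point): The heel of the square: its outer corner at the underside, mid-thickness (92 mm along +x and 24 mm below square_grip), same axes. The faces that must touch are the underside of the base leg and the +x face of the upright leg
- rail: Foot rail, timber 36 mm wide (y), 45 high, running 270 mm from the corner, fixed on a plywood board 120 mm wide and 18 thick by a toggle clamp that takes up the rail from 245 mm from the corner on, to 40 mm above it. x along the rail towards the post, z up; origin under the corner at bench height; the rail's top is at z = 63 mm
- corner (a point): The inside corner: mid-width of the rail's top, on the line where the post's inner face stands when the post is square. Same axes as the rail; the heel of the square belongs here
- post: Post, timber 36 mm wide (y), 45 in x, its top about 175 mm above the rail. It turns stiffly on one bolt (0.6 N m friction, stays where pushed), and starts leaning 0.03 to 0.07 rad in over the rail. Origin at the bolt, 22.5 mm beyond the corner along +x and 22.5 below the rail's top; inner face at x = -22.5 mm. Square when its axes are parallel to the rail's
- spanner: Bystander: a steel spanner 160 mm long lying flat on the bench
- glue: Bystander: a white glue bottle, diameter 56 mm, 150 mm tall, standing on the bench
- carton: Bystander: a small cardboard carton, 100 x 70 x 55 mm high, on the bench
Mind the look-alikes: they are no part of the job. Of the things that look like the part that bears square_grip, take the one that is farthest to the robot's left at the start.

How it is judged:
By the outcome, as a careful person would: the job done as asked, in the order asked, and still so for the second after the job is handed in, while the arm keeps its last pose, push and grip.
It also fails if it takes over 69 s, if anything falls off the work surface, if the arm or the gripper's body presses on something with over 40 N, if the wrist force passes 120 N, or if a joint passes its speed limit or range.

## Working session

There is one attempt and no reset: what is moved stays moved. The work goes in short steps, Python scripts to look and compute and a tool call to move; the robot and the scene stay as the last step left them, time stands still between calls to the robot, and variables do not carry over. Pictures are saved under pics/ and viewed, at most 10 in all, crops included, and the job is handed in when it is done.

Besides the shell and the picture viewer there is one more tool, called after "Emit:" as name(argument=value, ...) on one line, values as JSON. play_rows: Moves the arm, as the interface text tells. Its arguments: {"type":"object","properties":{"translation":{"type":"array"},"rotation":{"type":"array"},"gripper":{"type":"array"},"force":{"type":"number"}},"required":["translation","rotation","gripper"]}

```bash
mkdir -p pics; cat > h.py <<'E'
import numpy as np, cv2
from rig import ctrl, vision
def cap(n):
    c=vision.capture(n); p=np.array(c["pixels"]); 
    f=p.shape[0]/2/np.tan(np.radians(c["vfov"])/2)
    K=np.array([[f,0,c["cx"]],[0,f,c["cy"]],[0,0,1]]); R=cv2.Rodrigues(np.array(c["rvec"],float))[0]; t=np.array(c["tvec"],float)
    return p,K,R,t
def ray(cam,uv):
    _,K,R,t=cam; d=R.T@np.linalg.inv(K)@np.array([uv[0],uv[1],1.]); return -R.T@t,d
def onplane(cam,uv,z):
    o,d=ray(cam,uv); return o+d*(z-o[2])/d[2]
def tri(c1,u1,c2,u2):
    o1,d1=ray(c1,u1);o2,d2=ray(c2,u2)
    s=np.linalg.lstsq(np.c_[d1,-d2],o2-o1,rcond=None)[0]
    a=o1+d1*s[0];b=o2+d2*s[1]; return (a+b)/2,np.linalg.norm(a-b)
def proj(cam,P):
    _,K,R,t=cam; q=K@(R@np.asarray(P,float)+t); return q[:2]/q[2]
E
python3 - <<'E'
from h import *
for n in("scene","top"):
    c=cap(n); cv2.imwrite(f"pics/{n}0.png",cv2.resize(c[0][:,:,::-1],(800,600),interpolation=cv2.INTER_CUBIC)); print(n,c[1][0],c[1][1,2],-c[2].T@c[3],c[2][2])
s=ctrl.sense(); print(s)
E
```

```text
scene [346.59890382   0.         247.94867379] 195.8299911242706 [1097.36541745 -788.00040056  872.11934111] [-0.42356344  0.61430103 -0.6657539 ]
top [413.9300801    0.         260.44067292] 188.47575017668737 [ 361.19087913  -67.62308084 1501.18832744] [ 0.15156021  0.01198854 -0.98837532]
{'time_s': 0.1, 'joints': array([-1.43041638e+00,  3.13393091e-01,  1.49835192e+00, -5.25784689e-06,
        1.33098536e+00, -2.23359713e-01]), 'dq': array([ 2.95117309e-05, -1.04956458e-03, -7.89404656e-04, -8.00430493e-04,
        5.65463475e-04,  1.82150675e-03]), 'tau': array([ 3.48434296e-03, -4.12896430e+01, -2.60138887e+01, -1.36303115e-04,
        3.06661881e-03, -4.21296065e-06]), 'eef_pos': array([ 186.75528922, -490.42158795,  230.79624625]), 'ee_rot': array([-5.68474711e-04,  9.83506946e-01,  1.80869468e-01,  2.10439563e-05]), 'force': array([0.43411121, 0.70909541, 0.08297015]), 'wrist_torque': array([ 0.02953029, -0.03462404,  0.00682998]), 'grip_force': 0.0, 'grip_width': 1.0022231702823035}
```

View pics/scene0.png

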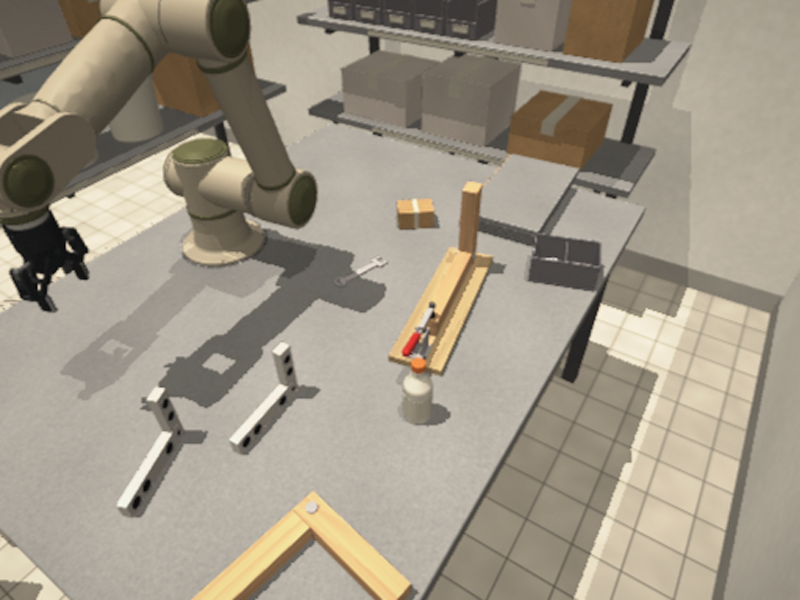

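View pics/top0.png

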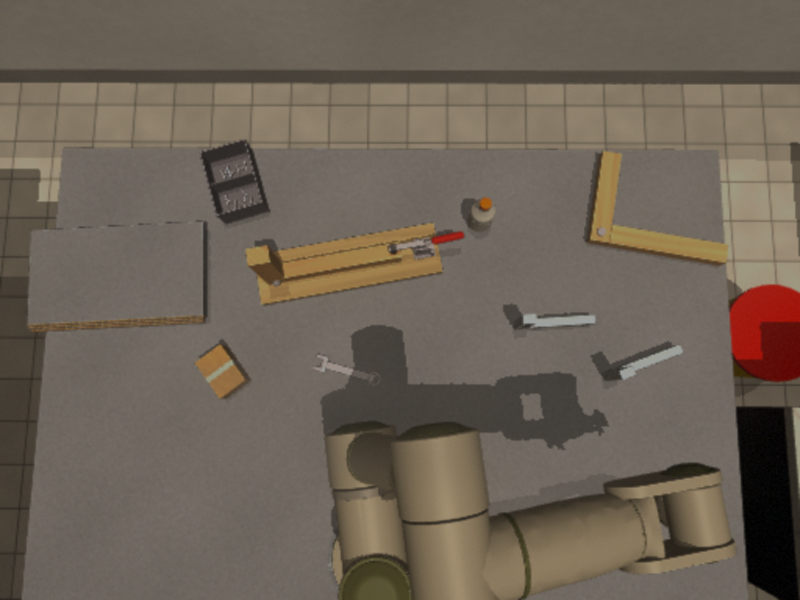

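Candidates for the square (800-px images): the L at scene (265,400) / top (557,320), the L at scene (150,450) / top (645,360), and the timber L at top (620,225), which is not aluminium. Robot's left is image left in the top view, so I take the one at top (557,320). I'll check it in a close crop, along with the rail.

```bash
python3 - <<'E'
from h import *
cs,ct=cap("scene"),cap("top")
np.savez("c0.npz",s=cs[0],t=ct[0])
def crop(c,x,y,w,h,k): return cv2.resize(c[0][y:y+h,x:x+w,::-1],(w*k,h*k),interpolation=cv2.INTER_NEAREST)
A=crop(cs,140,210,65,85,4);B=crop(ct,315,185,75,45,4);C=crop(cs,240,110,80,130,4);D=crop(ct,150,135,130,65,4)
im=np.zeros((600,800,3),np.uint8)
im[:340,:260]=A; im[345:345+180,:300]=B; im[:260,270:790]=D
C2=crop(cs,245,112,75,80,4); im[270:590,310:610]=C2
cv2.imwrite("pics/crop1.png",im)
for n,c,(x,y,w,h) in(("s",cs,(140,210,65,85)),("t",ct,(315,185,75,45))):
    sub=c[0][y:y+h,x:x+w].astype(int); m=(sub.min(2)>150).astype(np.uint8)
    nn,l,st,ce=cv2.connectedComponentsWithStats(m)
    for i in range(1,nn):
        if st[i,4]>15:
            q=np.argwhere(l==i)[:,::-1]+[x,y]; print(n,st[i],ce[i]+[x,y],cv2.boxPoints(cv2.minAreaRect(q.astype(np.float32))).round(1).tolist())
E
```

```text
s [ 0  0  7  4 20] [142.2 211.2] [[140.0, 210.0], [146.0, 210.0], [146.0, 213.0], [140.0, 213.0]]
s [   0    0   65   85 3597] [176.12844037 258.11370587] [[140.0, 210.0], [204.0, 210.0], [204.0, 294.0], [140.0, 294.0]]
s [ 0 17 10 12 65] [142.96923077 232.2       ] [[135.8000030517578, 235.39999389648438], [140.1999969482422, 226.60000610351562], [149.0, 231.0], [144.60000610351562, 239.8000030517578]]
t [ 20  16  46   8 159] [357.16352201 204.86163522] [[334.8999938964844, 207.8000030517578], [335.1000061035156, 200.8000030517578], [380.1000061035156, 202.10000610351562], [379.8999938964844, 209.0]]
```

View pics/crop1.png

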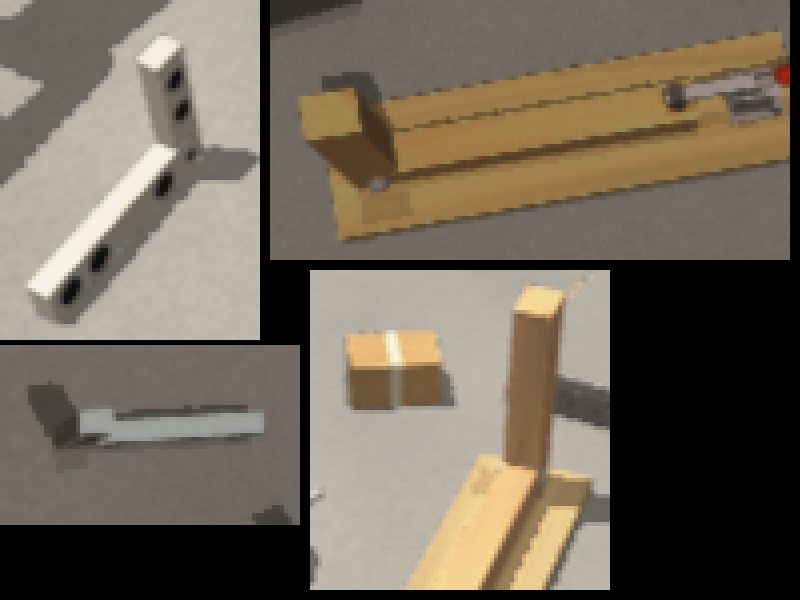

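The crop confirms an aluminium L with bolt holes. Its upright is at the +y end: scene ~(180,222), top ~(339,203) in native pixels. The rail runs from the post at top ~(165,165) to the clamp at ~(275,160). Next I fit lines and triangulate.

```bash
python3 - <<'E'
from h import *
cs,ct=cap("scene"),cap("top")
sA=lambda X,Y:(X/4-.5+140,Y/4-.5+210)
tB=lambda X,Y:(X/4-.5+315,(Y-345)/4-.5+185)
tD=lambda X,Y:((X-270)/4-.5+150,Y/4-.5+135)
sC=lambda X,Y:((X-310)/4-.5+245,(Y-270)/4-.5+112)
for n,a,b in(("base end top",sA(40.5,291),tB(265,422)),("upright top",sA(161,50),tB(97.5,421)),
  ("corner L",sC(505,468),tD(395,130)),("corner R",sC(537,475),tD(397,175)),("post top",sC(538,300),tD(330,115))):
    print(n,*[np.round(x,1) for x in tri(cs,a,ct,b)])
print("base end z36 t",onplane(ct,tB(265,422),36),"s",onplane(cs,sA(40.5,291),36))
print("upr top z130 t",onplane(ct,tB(97.5,421),130),"s",onplane(cs,sA(161,50),130))
def lsd(c,x,y,w,h,zs,L):
    g=cv2.cvtColor(c[0],cv2.COLOR_RGB2GRAY)[y:y+h,x:x+w]
    k=6; gb=cv2.resize(g,None,fx=k,fy=k,interpolation=cv2.INTER_CUBIC)
    for l in cv2.createLineSegmentDetector().detect(gb)[0][:,0]:
        p=(l+.5)/k-.5
        p[[0,2]]+=x;p[[1,3]]+=y
        if np.hypot(p[2]-p[0],p[3]-p[1])<L: continue
        o=[]
        for z in zs:
            a=onplane(c,p[:2],z);b=onplane(c,p[2:],z); o.append((a[:2].round().tolist(),b[:2].round().tolist(),round(float(np.degrees(np.arctan2(b[1]-a[1],b[0]-a[0])))%180,1)))
        print(p.round(1),*o)
print("top rail z63,z18");lsd(ct,150,135,135,65,(63,18),14)
print("scene rail");lsd(cs,240,110,80,130,(63,18),18)
print("top sq z36");lsd(ct,325,190,65,30,(36,),12)
print("scene sq");lsd(cs,140,210,60,85,(36,),14)
E
```

```text
base end top [ 533.7 -476.    39.3] 1.1
upright top [ 521.6 -311.9  134.8] 1.1
corner L [640.  219.3  79.8] 33.2
corner R [632.  242.8  43.7] 28.7
post top [630.8 246.5 241.1] 3.0
base end z36 t [ 533.79244678 -477.40027996   36.        ] s [ 531.8986251  -474.41578143   36.        ]
upr top z130 t [ 522.59540968 -312.29624647  130.        ] s [ 517.4571893  -309.15002405  130.        ]
top rail z63,z18
[215.  174.  199.3 176.9] ([632.0, 111.0], [622.0, 166.0], 100.8) ([641.0, 117.0], [630.0, 174.0], 100.8)
scene rail
[281.8 237.5 311.9 171. ] ([777.0, -147.0], [710.0, 205.0], 100.8) ([760.0, -111.0], [689.0, 260.0], 100.8)
[281.7 201.4 301.1 162.5] ([697.0, -4.0], [651.0, 232.0], 101.0) ([674.0, 40.0], [626.0, 289.0], 101.0)
[254.5 136.4 277.4 134.8] ([393.0, 297.0], [471.0, 360.0], 38.8) ([354.0, 357.0], [436.0, 424.0], 38.8)
[308.1 119.  306.1 137.3] ([524.0, 552.0], [586.0, 407.0], 113.1) ([492.0, 627.0], [557.0, 473.0], 113.1)
[293.5 143.  295.5 122.2] ([561.0, 339.0], [488.0, 496.0], 114.9) ([531.0, 402.0], [454.0, 567.0], 114.9)
top sq z36
[339.6 209.  380.3 206.3] ([514.0, -331.0], [525.0, -475.0], 94.2)
[379.7 201.  343.4 203.4] ([544.0, -474.0], [534.0, -345.0], 94.2)
scene sq
[180.3 211.5 167.7 221.5] ([412.0, -209.0], [408.0, -269.0], 86.4)
[178.  245.7 146.4 280.3] ([509.0, -329.0], [519.0, -475.0], 94.1)
[178.5 244.7 173.8 225.8] ([507.0, -325.0], [439.0, -272.0], 142.3)
```

The square's axis is at 94.15° and its length and height check out: grip at about (527,-388), measured tops 39/135 against the given 36/130. Next I refine the rail with averaged profiles.

```bash
python3 - <<'E'
from h import *
from scipy.ndimage import map_coordinates
cs,ct=cap("scene"),cap("top")
a=np.radians(100.9); d=np.array([np.cos(a),np.sin(a),0]); n=np.array([np.sin(a),-np.cos(a),0]) # n ~ +x
O=np.array([651,112,0.])  # about the rail centre guess
def val(c,P):
    uv=np.array([proj(c,p) for p in P]); 
    return map_coordinates(cv2.cvtColor(c[0],cv2.COLOR_RGB2GRAY).astype(float),[uv[:,1],uv[:,0]],order=1)
for nm,c in(("top",ct),("scene",cs)):
  for z in (63,):
    for s0,s1 in((-70,0),(0,70)):
        prof=[val(c,[O+d*s+n*o+[0,0,z] for s in np.arange(s0,s1,4)]).mean() for o in range(-40,41,2)]
        print(nm,z,s0,np.round(prof).astype(int).tolist())
    # along-rail centre profile
    print(nm,"along", np.round([val(c,[O+d*s+n*o+[0,0,z] for o in(-6,-3,0,3,6)]).mean() for s in range(60,150,3)]).astype(int).tolist())
m=cv2.cvtColor(ct[0],cv2.COLOR_RGB2HSV)
orange=cv2.inRange(m,(3,180,150),(15,255,255)); q=np.argwhere(orange[:, 290:330])
print("glue cap",onplane(ct,(q.mean(0)[1]+290,q.mean(0)[0]),150), "top-corner px",proj(ct,O+d*130+[0,0,63]))
E
```

```text
top 63 -70 [130, 132, 133, 133, 133, 133, 132, 127, 121, 115, 103, 86, 73, 71, 77, 97, 118, 127, 130, 131, 131, 131, 131, 131, 131, 131, 131, 132, 131, 131, 131, 130, 124, 109, 101, 111, 124, 127, 127, 127, 127]
top 63 0 [131, 132, 133, 133, 133, 133, 133, 129, 123, 118, 106, 89, 75, 69, 74, 91, 114, 125, 127, 128, 129, 129, 130, 130, 130, 130, 130, 130, 130, 129, 128, 126, 120, 107, 101, 111, 122, 126, 126, 126, 127]
top along [128, 128, 128, 128, 128, 128, 128, 128, 128, 128, 128, 127, 128, 129, 129, 129, 129, 129, 130, 127, 102, 71, 63, 64, 67, 67, 67, 67, 67, 66]
scene 63 -70 [186, 193, 198, 201, 201, 201, 201, 202, 204, 207, 210, 211, 212, 212, 212, 212, 211, 211, 212, 212, 212, 212, 212, 212, 213, 213, 213, 213, 214, 212, 199, 170, 132, 102, 91, 90, 94, 102, 113, 122, 127]
scene 63 0 [186, 193, 199, 203, 204, 205, 205, 206, 207, 209, 211, 211, 211, 210, 210, 209, 208, 208, 208, 209, 210, 210, 211, 211, 211, 211, 210, 209, 209, 204, 189, 162, 129, 103, 94, 93, 96, 103, 113, 120, 126]
scene along [209, 209, 209, 209, 209, 209, 209, 209, 209, 209, 209, 209, 210, 209, 209, 209, 209, 209, 207, 199, 185, 158, 127, 112, 107, 105, 104, 104, 104, 104]
glue cap [ 769.05123108 -216.28688523  150.        ] top-corner px [178.67988579 175.47107212]
```

```bash
cat >> h.py <<'E'
from scipy.spatial.transform import Rotation as Ro
def go(pos,ydeg,ref=None):
    "tool-frame shift (m) and turn from the measured pose to pos, tool down, tool y at ydeg"
    s=ctrl.sense(); R=Ro.from_quat(np.roll(s["ee_rot"],-1)) if ref is None else ref
    y=np.array([np.cos(np.radians(ydeg)),np.sin(np.radians(ydeg)),0]); z=np.array([0,0,-1.]); T=Ro.from_matrix(np.c_[np.cross(y,z),y,z])
    print("t",(R.inv().apply(np.asarray(pos,float)-s["eef_pos"])/1e3).round(4).tolist(),"r",(R.inv()*T).as_rotvec().round(4).tolist(), "now",s["eef_pos"].round(1),"F",s["force"].round(1),"grip",round(s["grip_width"],3),s["grip_force"],"t=",s["time_s"])
E
python3 -c "
from h import *
go((526.8,-388.2,160),4.15)"
```

```text
t [0.3542, 0.0253, 0.0712] r [-0.0001, -0.0002, -1.2794] now [ 186.8 -490.6  231.2] F [-0.  -0.1 -0.3] grip 0.998 0.0 t= 0.4
```

Emit:
play_rows(translation=[[0.354,0.025,0.071],[0.354,0.025,0.071],[0.354,0.025,0.071],[0.354,0.025,0.071],[0.354,0.025,0.071],[0.354,0.025,0.071],[0.354,0.025,0.071],[0.354,0.025,0.071],[0.354,0.025,0.071],[0.354,0.025,0.071]], rotation=[[0,0,-1.279],[0,0,-1.279],[0,0,-1.279],[0,0,-1.279],[0,0,-1.279],[0,0,-1.279],[0,0,-1.279],[0,0,-1.279],[0,0,-1.279],[0,0,-1.279]], gripper=[-1,-1,-1,-1,-1,-1,-1,-1,-1,-1], force=100)

```text
time_s: 1.65
eef_pos: [526.1, -388.5, 160.6]
ee_rot: [0.0, 0.682, 0.731, -0.0]
force: [-0.3, -0.5, 0.1]
grip_width: 0.999
grip_force: 0.0
```

```bash
python3 -c "
from h import *
go((526.8,-388.2,7),4.15)
c=cap('scene'); p=c[0][170:310,110:240,::-1]
cv2.imwrite('pics/pre.png',cv2.resize(p,None,fx=4,fy=4,interpolation=cv2.INTER_CUBIC))"
```

```text
t [0.0003, 0.0007, 0.1536] r [0.0003, 0.0003, -0.003] now [ 526.1 -388.5  160.6] F [-0.3 -0.5  0.1] grip 0.999 0.0 t= 1.65
```

View pics/pre.png

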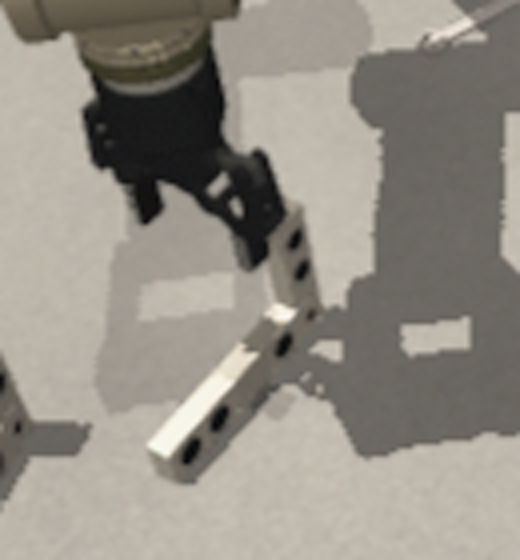

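The fingers stand above the leg on either side of it: tips at (150,215) and (250,262), leg in between. Descending.

Emit:
play_rows(translation=[[0,0,0.05],[0,0.001,0.1],[0,0.001,0.13],[0,0.001,0.152],[0,0.001,0.152],[0,0.001,0.152]], rotation=[[0,0,-0.003],[0,0,-0.003],[0,0,-0.003],[0,0,-0.003],[0,0,-0.003],[0,0,-0.003]], gripper=[-1,-1,-1,-1,-1,-1])

```text
time_s: 2.45
eef_pos: [527.9, -388.5, 9.6]
ee_rot: [0.001, 0.68, 0.733, -0.0]
force: [0.1, -0.5, -0.5]
grip_width: 1.002
grip_force: 0.0
```

Emit:
play_rows(translation=[[0,0,0],[0,0,0],[0,0,0],[0,0,0],[0,0,0],[0,0,0],[0,0,0],[0,0,0]], rotation=[[0,0,0],[0,0,0],[0,0,0],[0,0,0],[0,0,0],[0,0,0],[0,0,0],[0,0,0]], gripper=[0,0.3,1,1,1,1,1,1], force=110)

```text
time_s: 3.45
eef_pos: [527.6, -388.2, 8.8]
ee_rot: [0.0, 0.68, 0.733, -0.0]
force: [-1.8, 0.2, 5.8]
grip_width: 0.217
grip_force: 108.7
```

Emit:
play_rows(translation=[[0,0,-0.01],[0,0,-0.04],[0,0,-0.09],[0,0,-0.13],[0,0,-0.13]], rotation=[[0,0,0],[0,0,0],[0,0,0],[0,0,0],[0,0,0]], gripper=[1,1,1,1,1])

```text
time_s: 4.08
eef_pos: [528.4, -388.8, 141.4]
ee_rot: [0.003, 0.68, 0.733, -0.0]
force: [0.1, 0.5, -5.4]
grip_width: 0.21
grip_force: 108.1
```

```bash
python3 -c "
from h import *
go((660.5,97,138),10.9)"
```

```text
t [0.4745, 0.1681, 0.0019] r [0.0035, 0.0047, -0.1151] now [ 528.4 -388.8  141.4] F [ 0.1  0.5 -5.4] grip 0.21 108.07873606681824 t= 4.075
```

Emit:
play_rows(translation=[[0.05,0.016,0],[0.11,0.038,0],[0.17,0.06,0],[0.23,0.08,0],[0.29,0.102,0.0],[0.35,0.123,0.0],[0.4,0.141,0.0],[0.44,0.156,0.0],[0.465,0.165,0.0],[0.474,0.168,0.0]], rotation=[[0,0,-0.02],[0,0,-0.05],[0,0,-0.08],[0,0,-0.1],[0.001,0.001,-0.115],[0.001,0.001,-0.115],[0.001,0.001,-0.115],[0.001,0.001,-0.115],[0.001,0.001,-0.115],[0.001,0.001,-0.115]], gripper=[1,1,1,1,1,1,1,1,1,1])

```text
time_s: 5.32
eef_pos: [658.8, 98.7, 136.1]
ee_rot: [-0.002, 0.636, 0.772, -0.001]
force: [-0.4, -0.1, -4.0]
grip_width: 0.212
grip_force: 108.0
```

Emit:
play_rows(translation=[[0,0,0.02],[0,0,0.03],[0,0,0.04],[0,0,0.04],[0,0,0.04]], rotation=[[0,0,0],[0,0,0],[0,0,0],[0,0,0],[0,0,0]], gripper=[1,1,1,1,1])

```text
time_s: 5.95
eef_pos: [659.8, 97.1, 98.9]
ee_rot: [-0.0, 0.637, 0.771, 0.0]
force: [-0.3, -1.4, -3.7]
grip_width: 0.214
grip_force: 108.1
```

```bash
python3 -c "
from h import *
go((660.5,97,80),10.9); print(ctrl.sense()['ee_rot'])
cs=cap('scene');ct=cap('top')
A=cv2.resize(cs[0][105:245,235:325,::-1],None,fx=4,fy=4,interpolation=cv2.INTER_CUBIC)
B=cv2.resize(ct[0][120:205,150:255,::-1],None,fx=4,fy=4,interpolation=cv2.INTER_CUBIC)
im=np.zeros((560,790,3),np.uint8); im[:560,:360]=A; im[:340,365:785]=B
cv2.imwrite('pics/over.png',im)"
```

```text
t [-0.0003, 0.0007, 0.0189] r [-0.0, -0.0009, -0.0006] now [659.8  97.1  98.9] F [-0.3 -1.4 -3.7] grip 0.214 108.08411478996277 t= 5.95
[-3.40095397e-04  6.36963309e-01  7.70893999e-01  2.65014699e-04]
```

View pics/over.png

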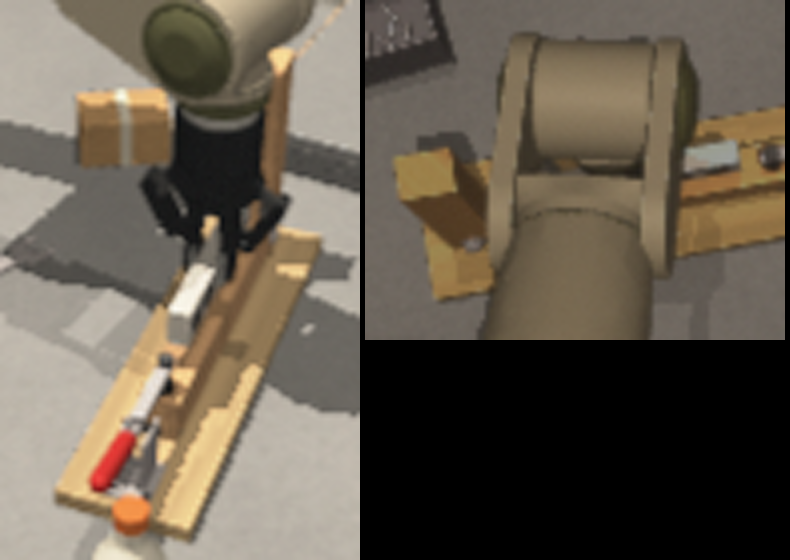

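The base end shows at top px (712,158) and scene px (193,300) of the mosaic, so I can measure its lateral offset from the rail's centre line.

```bash
python3 -c "
from h import *
cs=cap('scene');ct=cap('top')
a=np.radians(100.9);n=np.array([np.sin(a),-np.cos(a),0]);O=np.array([651,112,0.])
ts=lambda X,Y:((X+.5)/4-.5+235,(Y+.5)/4-.5+105)
tt=lambda X,Y:((X-365+.5)/4-.5+150,(Y+.5)/4-.5+120)
P,e=tri(cs,ts(187,308),ct,tt(739,156)); print('end top centre',P,e,'n-offset',(P-O)@n)
print('top only z126',(onplane(ct,tt(739,156),126)-O)@n,'scene only',(onplane(cs,ts(187,308),126)-O)@n)
print('from tool', (np.array([659.8,97.1,0])-O)@n)
# rail top +n/-n edges profile near visible stretch
"

```

```text
end top centre [677.64600864  11.67505679 130.30063632] 10.32149997906681 n-offset 7.194290762818223
top only z126 3.435970077254016 scene only 9.842702336992083
from tool 5.823714571179277
```

Emit:
play_rows(translation=[[0,0,0.01],[0,0,0.019],[0,0,0.022],[0,0,0.022],[0,0,0.022]], rotation=[[0,0,0],[0,0,0],[0,0,0],[0,0,0],[0,0,0]], gripper=[1,1,1,1,1])

```text
time_s: 6.78
eef_pos: [659.7, 97.3, 76.6]
ee_rot: [-0.0, 0.637, 0.771, 0.0]
force: [0.2, -0.1, -3.0]
grip_width: 0.213
grip_force: 108.1
```

```bash
python3 -c "
from h import *
go((660.5,97,72),10.9)
cs=cap('scene');ct=cap('top')
A=cv2.resize(cs[0][150:205,262:308,::-1],None,fx=8,fy=8,interpolation=cv2.INTER_CUBIC)
B=cv2.resize(ct[0][145:175,222:264,::-1],None,fx=9,fy=9,interpolation=cv2.INTER_CUBIC)
im=np.zeros((440,790,3),np.uint8); im[:440,:368]=A; im[:270,400:778]=B
cv2.imwrite('pics/down.png',im)"
```

```text
t [-0.0005, 0.0008, 0.0046] r [-0.0004, -0.0009, -0.0003] now [659.7  97.3  76.6] F [ 0.2 -0.1 -3. ] grip 0.213 108.08435440063477 t= 6.775
```

View pics/down.png

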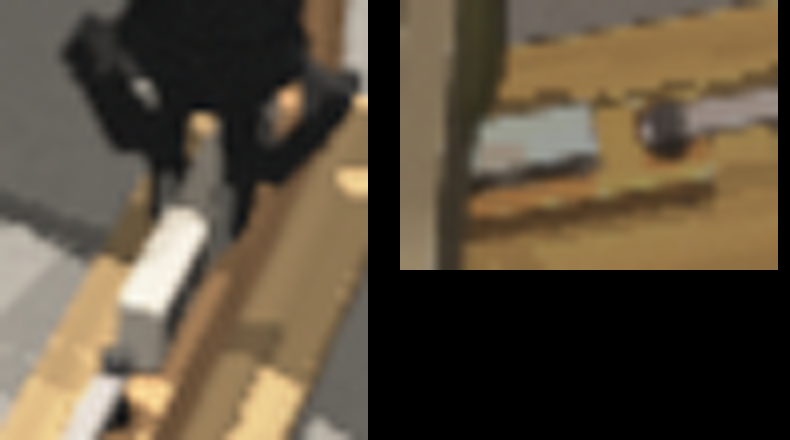

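The square sits over the rail with its yaw matched. The top view says it is about 2.5 mm toward −n, the scene view says it is centred, so I shift +1 mm. Now lowering to contact.

Emit:
play_rows(translation=[[0,0.001,0.001],[0,0.001,0.002],[0,0.001,0.003],[0,0.001,0.004],[0,0.001,0.005],[0,0.001,0.005]], rotation=[[0,0,0],[0,0,0],[0,0,0],[0,0,0],[0,0,0],[0,0,0]], gripper=[1,1,1,1,1,1])

```text
time_s: 7.62
eef_pos: [660.5, 97.5, 71.9]
ee_rot: [-0.001, 0.637, 0.771, 0.0]
force: [-2.7, 0.2, 2.0]
grip_width: 0.207
grip_force: 108.8
```

Emit:
play_rows(translation=[[0,0,0.0005],[0,0,0.001],[0,0,0.001]], rotation=[[0,0,0],[0,0,0],[0,0,0]], gripper=[1,1,1])

```text
time_s: 8.0
eef_pos: [660.5, 97.5, 71.8]
ee_rot: [-0.0, 0.637, 0.771, 0.0]
force: [-7.0, -0.3, 9.1]
grip_width: 0.212
grip_force: 109.7
```

```bash
python3 -c "
from h import *
s=ctrl.sense();print(s['eef_pos'],s['force'],s['wrist_torque'],s['ee_rot'])"
```

```text
[660.47842854  97.52522434  71.81161954] [-7.0488023  -0.29401176  9.07845983] [-0.15103675  1.1167179  -0.05958992] [-4.07426256e-04  6.36788677e-01  7.71038266e-01  8.04092243e-05]
```

Emit:
play_rows(translation=[[0.004,0,0],[0.008,0,0],[0.012,0,0],[0.016,0,0],[0.02,0,0],[0.022,0,0],[0.022,0,0]], rotation=[[0,0,0],[0,0,0],[0,0,0],[0,0,0],[0,0,0],[0,0,0],[0,0,0]], gripper=[1,1,1,1,1,1,1])

```text
time_s: 8.88
eef_pos: [657.6, 118.5, 71.8]
ee_rot: [0.001, 0.637, 0.771, 0.001]
force: [-0.0, -3.0, 5.3]
grip_width: 0.215
grip_force: 109.2
```

```bash
python3 -c "
from h import *
s=ctrl.sense();print(s['eef_pos'],s['force'],s['wrist_torque'],s['ee_rot'])"
```

```text
[657.58491096 118.50019655  71.83930957] [-0.0350192  -3.02992526  5.25131633] [-0.44477067 -0.0248351   0.1198188 ] [0.00114432 0.63692668 0.77092296 0.00094427]
```

Emit:
play_rows(translation=[[0.002,0,0.0005],[0.004,0,0.0005],[0.006,0,0.0005],[0.008,0,0.0005],[0.01,0,0.0005],[0.01,0,0.0005]], rotation=[[0,0,0],[0,0,0],[0,0,0],[0,0,0],[0,0,0],[0,0,0]], gripper=[1,1,1,1,1,1])

```text
time_s: 9.62
eef_pos: [656.1, 128.0, 71.8]
ee_rot: [0.002, 0.637, 0.771, 0.001]
force: [1.5, -3.9, 7.6]
grip_width: 0.213
grip_force: 109.7
```

```bash
python3 -c "
from h import *
s=ctrl.sense();print(s['eef_pos'],s['force'],s['wrist_torque'],s['ee_rot'])"
```

```text
[656.07470712 127.97874865  71.82971716] [ 1.54940198 -3.90678922  7.60478682] [-0.66662351 -0.01290578  0.02417277] [0.00168748 0.63700755 0.77085491 0.00111078]
```

Emit:
play_rows(translation=[[0.001,0,0.0005],[0.002,0,0.0005],[0.003,0,0.0005],[0.004,0,0.0005],[0.004,0,0.0005]], rotation=[[0,0,0],[0,0,0],[0,0,0],[0,0,0],[0,0,0]], gripper=[1,1,1,1,1])

```text
time_s: 10.25
eef_pos: [655.7, 131.5, 71.8]
ee_rot: [0.002, 0.637, 0.771, 0.001]
force: [0.4, -6.7, 9.5]
grip_width: 0.213
grip_force: 110.1
```

Emit:
play_rows(translation=[[0.001,0,0.0],[0.002,0,0.0],[0.003,0,0.0],[0.003,0,0.0]], rotation=[[0,0,0],[0,0,0],[0,0,0],[0,0,0]], gripper=[1,1,1,1])

```text
time_s: 10.75
eef_pos: [655.2, 134.5, 71.8]
ee_rot: [0.002, 0.637, 0.771, 0.001]
force: [1.8, -7.0, 9.6]
grip_width: 0.216
grip_force: 110.1
```

```bash
python3 -c "
from h import *
s=ctrl.sense();print(s['eef_pos'],s['force'],s['wrist_torque'],s['ee_rot'])"
```

```text
[655.15704168 134.4512997   71.82036578] [ 1.82910156 -7.01792611  9.63261758] [-0.93566635 -0.15004676  0.02522854] [0.00226682 0.63706606 0.7708048  0.00128746]
```

Emit:
play_rows(translation=[[0.001,0,0.0005],[0.002,0,0.0005],[0.002,0,0.0005]], rotation=[[0,0,0],[0,0,0],[0,0,0]], gripper=[1,1,1])

```text
time_s: 11.12
eef_pos: [655.0, 136.1, 71.8]
ee_rot: [0.003, 0.637, 0.771, 0.001]
force: [0.8, -7.5, 12.3]
grip_width: 0.214
grip_force: 110.4
```

Emit:
play_rows(translation=[[0.001,0,0.0],[0.002,0,0.0],[0.002,0,0.0]], rotation=[[0,0,0],[0,0,0],[0,0,0]], gripper=[1,1,1])

```text
time_s: 11.5
eef_pos: [654.7, 138.1, 71.8]
ee_rot: [0.003, 0.637, 0.771, 0.001]
force: [1.0, -7.7, 11.3]
grip_width: 0.213
grip_force: 110.4
```

```bash
python3 -c "
from h import *
s=ctrl.sense();print(s['eef_pos'],s['force'],s['wrist_torque'],s['ee_rot'])"
```

```text
[654.72306906 138.12234032  71.83007917] [ 1.01326234 -7.74629232 11.33519216] [-1.05606068 -0.10465028  0.03310377] [0.0027211  0.63708897 0.77078402 0.00149481]
```

Emit:
play_rows(translation=[[0.001,0,0.0],[0.001,0,0.0],[0.001,0,0.0]], rotation=[[0,0,0],[0,0,0],[0,0,0]], gripper=[1,1,1])

```text
time_s: 11.88
eef_pos: [654.6, 138.8, 71.8]
ee_rot: [0.003, 0.637, 0.771, 0.001]
force: [1.9, -8.9, 11.9]
grip_width: 0.214
grip_force: 110.3
```

Emit:
play_rows(translation=[[0.001,0,0.0],[0.001,0,0.0],[0.001,0,0.0]], rotation=[[0,0,0],[0,0,0],[0,0,0]], gripper=[1,1,1])

```text
time_s: 12.25
eef_pos: [654.5, 139.4, 71.8]
ee_rot: [0.003, 0.637, 0.771, 0.001]
force: [1.3, -10.7, 12.4]
grip_width: 0.215
grip_force: 110.3
```

Emit:
play_rows(translation=[[0.001,0,0.0],[0.001,0,0.0],[0.001,0,0.0]], rotation=[[0,0,0],[0,0,0],[0,0,0]], gripper=[1,1,1])

```text
time_s: 12.62
eef_pos: [654.3, 140.4, 71.8]
ee_rot: [0.003, 0.637, 0.771, 0.001]
force: [2.5, -11.3, 11.9]
grip_width: 0.212
grip_force: 110.3
```

```bash
python3 - <<'E'
from h import *
s=ctrl.sense();print(s['eef_pos'],s['force'],s['wrist_torque'],s['ee_rot'], "tool z",Ro.from_quat(np.roll(s["ee_rot"],-1)).as_matrix()[:,2])
cs=cap('scene');ct=cap('top'); b=np.load('c0.npz'); np.savez('c1.npz',s=cs[0],t=ct[0])
im=np.zeros((600,800,3),np.uint8)
for i,(S,T) in enumerate(((b['s'],b['t']),(cs[0],ct[0]))):
    im[:290,i*400:i*400+390]=cv2.resize(T[150:179,150:189,::-1],None,fx=10,fy=10,interpolation=cv2.INTER_NEAREST)
    im[300:600,i*400:i*400+240]=cv2.resize(S[112:172,278:326,::-1],None,fx=5,fy=5,interpolation=cv2.INTER_NEAREST)
cv2.imwrite('pics/post.png',im)
a=np.radians(100.9); d=np.array([np.cos(a),np.sin(a),0]); n=np.array([np.sin(a),-np.cos(a),0])
C=np.array([635.1,229.1,63])
for th in(0,.05):
    up=np.array([0,0,1])*np.cos(th)-d*np.sin(th); ax=d*np.cos(th)+np.array([0,0,1])*np.sin(th)
    B=C+22.5*d-[0,0,22.5]
    print(th,[proj(ct,B+up*197.5+ax*sx*22.5+n*sn*18).round(1).tolist() for sx,sn in((-1,-1),(-1,1),(1,1),(1,-1))],
     [proj(cs,B+up*197.5+ax*sx*22.5+n*sn*18).round(1).tolist() for sx,sn in((-1,-1),(-1,1),(1,1),(1,-1))])
E
```

```text
[654.30140145 140.41078598  71.79190388] [  2.47777187 -11.28813327  11.9290421 ] [-1.47507452 -0.1044803  -0.02319517] [0.00305151 0.63722068 0.77067443 0.00118978] tool z [ 0.00621974 -0.00205511 -0.99997855]
0 [[171.5, 168.1], [169.8, 157.0], [155.6, 159.6], [157.2, 170.7]] [[295.9, 121.2], [305.6, 122.9], [308.9, 117.1], [299.4, 115.4]]
0.05 [[174.7, 167.6], [173.0, 156.5], [158.6, 158.9], [160.3, 170.1]] [[295.1, 122.8], [304.8, 124.6], [308.2, 118.1], [298.7, 116.4]]
```

View pics/post.png

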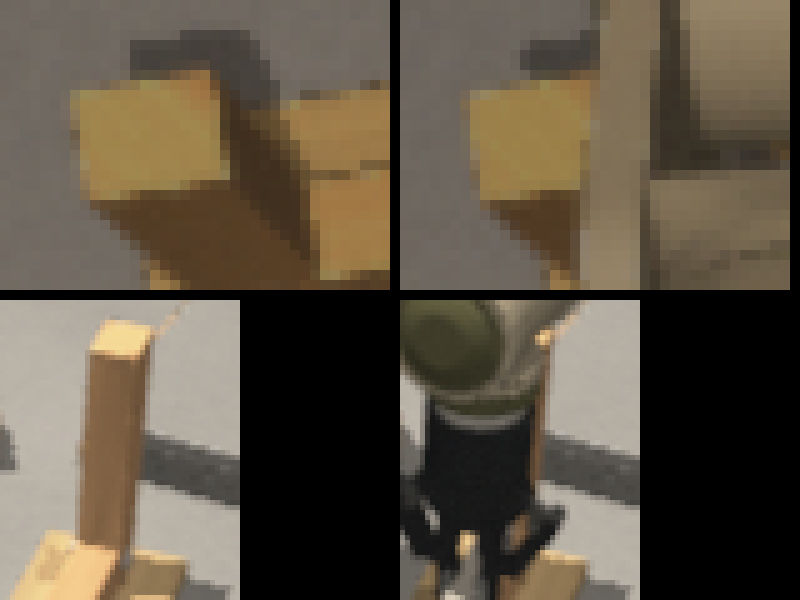

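The post has barely moved so far: its outer edge shifted about 0.3–0.7 px, against about 3 px expected for the full lean. I'll check that the wrist clears the post, then go on.

```bash
cat >> h.py <<'E'
from scipy.ndimage import map_coordinates
def postedge(T):
    "column of the post's outer top edge in the top view, rows 161-168, subpixel"
    g=T[...,0].astype(float)-T[...,2]; r=[]
    for y in range(161,168):
        p=g[y,150:170]; k=np.flatnonzero(p>45)[0]; p=np.asarray(p); r.append(150+k-1+(45-p[k-1])/(p[k]-p[k-1]))
    return np.mean(r)
E
python3 - <<'E'
from h import *
ct=cap('top');cs=cap('scene')
print("collar z", [(z,proj(cs,(654,140,z)).round(1).tolist()) for z in (140,180,220,260,300,340)], "row 130")
print("housing y at z", [(z,onplane(ct,(167.5,165),z).round(0).tolist()) for z in (260,300,340,400)])
for f in('c0','c1'): print(f,postedge(np.load(f+'.npz')['t']))
E
```

```text
collar z [(140, [291.9, 158.4]), (180, [292.6, 149.1]), (220, [293.4, 139.4]), (260, [294.2, 129.2]), (300, [295.0, 118.6]), (340, [295.8, 107.4])] row 130
housing y at z [(260, [623.0, 233.0, 260.0]), (300, [614.0, 223.0, 300.0]), (340, [606.0, 214.0, 340.0]), (400, [593.0, 199.0, 400.0])]
c0 157.24132926550138
c1 156.63555369238597
```

Emit:
play_rows(translation=[[0.001,0,0.0],[0.002,0,0.0],[0.002,0,0.0]], rotation=[[0,0,0],[0,0,0],[0,0,0]], gripper=[1,1,1])

```text
time_s: 13.2
eef_pos: [654.0, 142.4, 71.8]
ee_rot: [0.003, 0.637, 0.771, 0.001]
force: [2.6, -10.6, 12.2]
grip_width: 0.218
grip_force: 110.3
```

```bash
python3 -c "
from h import *
s=ctrl.sense();print(s['eef_pos'],s['force'],s['wrist_torque'],s['ee_rot'],postedge(cap('top')[0]))"
```

```text
[653.95791175 142.38343536  71.8131916 ] [  2.60752571 -10.60037245  12.15258105] [-1.55383449 -0.18887719  0.0139376 ] [0.00308276 0.63723183 0.77066503 0.00122633] 155.7912298640038
```

The post is now rotating as expected, about 0.022 rad so far. Continuing in 1 mm steps until the push force climbs.

Emit:
play_rows(translation=[[0.001,0,0.0],[0.001,0,0.0],[0.001,0,0.0]], rotation=[[0,0,0],[0,0,0],[0,0,0]], gripper=[1,1,1])

```text
time_s: 13.62
eef_pos: [653.8, 143.4, 71.8]
ee_rot: [0.003, 0.637, 0.771, 0.001]
force: [2.0, -10.9, 12.3]
grip_width: 0.213
grip_force: 110.3
```

Emit:
play_rows(translation=[[0.001,0,0.0],[0.001,0,0.0],[0.001,0,0.0]], rotation=[[0,0,0],[0,0,0],[0,0,0]], gripper=[1,1,1])

```text
time_s: 14.0
eef_pos: [653.7, 143.8, 71.8]
ee_rot: [0.003, 0.637, 0.771, 0.001]
force: [1.7, -13.9, 10.7]
grip_width: 0.212
grip_force: 110.3
```

```bash
python3 -c "
from h import *
s=ctrl.sense();print(s['eef_pos'],s['force'],s['wrist_torque'],s['ee_rot'],postedge(cap('top')[0]))"
```

```text
[653.69032162 143.7860069   71.83090169] [  1.71757654 -13.90338826  10.65732031] [-1.83379603 -0.26195472 -0.0196117 ] [0.0033773  0.63729401 0.77061275 0.00096431] 155.199185666069
```

Emit:
play_rows(translation=[[0,0,0.001],[0.0,0,0.0015],[0.0,0,0.0015]], rotation=[[0,0,0],[0,0,0],[0,0,0]], gripper=[1,1,1])

```text
time_s: 14.42
eef_pos: [653.7, 143.8, 71.8]
ee_rot: [0.004, 0.637, 0.771, 0.001]
force: [-2.6, -14.1, 21.3]
grip_width: 0.211
grip_force: 111.5
```

Emit:
play_rows(translation=[[0.0005,0,0.0],[0.001,0,0.0],[0.001,0,0.0]], rotation=[[0,0,0],[0,0,0],[0,0,0]], gripper=[1,1,1])

```text
time_s: 14.8
eef_pos: [653.7, 143.8, 71.8]
ee_rot: [0.004, 0.637, 0.771, 0.001]
force: [-2.0, -19.1, 21.7]
grip_width: 0.212
grip_force: 111.6
```

```bash
python3 -c "
from h import *
s=ctrl.sense();print(s['eef_pos'],s['force'],s['wrist_torque'],s['ee_rot'],[postedge(cap('top')[0]) for i in range(2)])"
```

```text
[653.73545314 143.76389783  71.79747714] [ -2.02145424 -19.10067373  21.68585166] [-2.59614582  0.57487677  0.05231869] [4.11125248e-03 6.37378667e-01 7.70539561e-01 5.63642601e-04] [np.float64(155.19511773940346), np.float64(155.19226416541468)]
```

The square has seated: another 1 mm of command gave no motion while the force rose from 14 to 19 N, and the post edge is unchanged. I'll add a little push and check how well it is centred.

Emit:
play_rows(translation=[[0.0004,0,0.0],[0.0004,0,0.0],[0.0004,0,0.0]], rotation=[[0,0,0],[0,0,0],[0,0,0]], gripper=[1,1,1])

```text
time_s: 15.28
eef_pos: [653.7, 143.8, 71.8]
ee_rot: [0.004, 0.637, 0.771, 0.0]
force: [-1.8, -20.2, 20.5]
grip_width: 0.211
grip_force: 111.6
```

```bash
python3 -c "
from h import *
s=ctrl.sense()
cs=cap('scene');ct=cap('top');print(s['eef_pos'],s['force'],s['wrist_torque'],postedge(ct[0]))
A=cv2.resize(cs[0][130:195,262:312,::-1],None,fx=9,fy=9,interpolation=cv2.INTER_CUBIC)
B=cv2.resize(ct[0][145:180,210:245,::-1],None,fx=9,fy=9,interpolation=cv2.INTER_CUBIC)
im=np.zeros((585,790,3),np.uint8); im[:585,:450]=A; im[:315,460:775]=B
# predicted points for a centred / measured base
a=np.radians(100.85); d=np.array([np.cos(a),np.sin(a),0]); n=np.array([np.sin(a),-np.cos(a),0])
cv2.imwrite('pics/fin.png',im)"
```

```text
[653.74338232 143.7836514   71.80542237] [ -1.81264116 -20.18350143  20.509691  ] [-2.80267984  0.57623066  0.07585509] 155.20142896074663
```

View pics/fin.png

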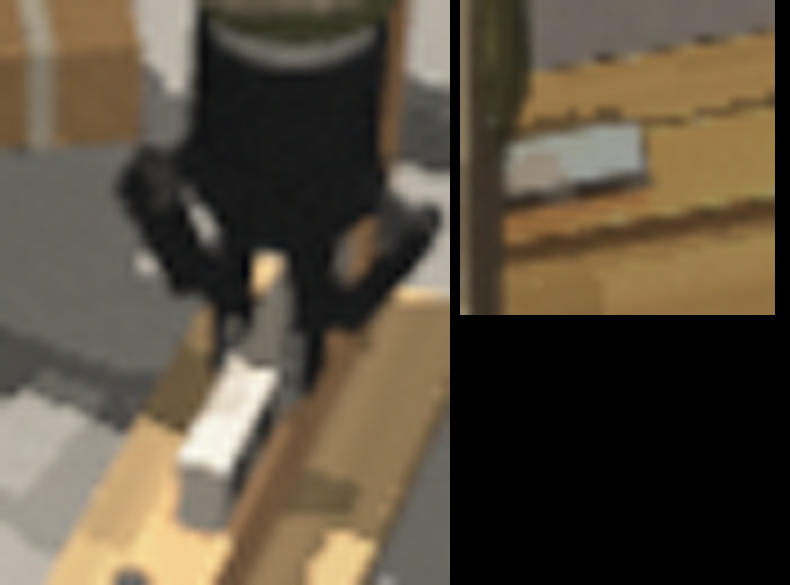

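In both views the square sits about 2 mm toward +n: gap to the rail's lower edge 9.8 mm in the top view, 5.8 mm to its right edge in the scene, ideal 8. I back off a few mm, shift −2 mm and reseat it.

Emit:
play_rows(translation=[[-0.003,0,0],[-0.006,0,-0.002],[-0.007,0,-0.005],[-0.007,-0.002,-0.006],[-0.007,-0.002,-0.006],[-0.007,-0.002,-0.006]], rotation=[[0,0,0],[0,0,0],[0,0,0],[0,0,0],[0,0,0],[0,0,0]], gripper=[1,1,1,1,1,1])

```text
time_s: 16.12
eef_pos: [649.9, 140.8, 73.0]
ee_rot: [-0.001, 0.637, 0.771, -0.0]
force: [-0.2, 0.1, -3.0]
grip_width: 0.206
grip_force: 108.0
```

```bash
python3 -c "
from h import *
s=ctrl.sense()
ct=cap('top');print(s['eef_pos'],s['force'],s['wrist_torque'],s['ee_rot'],postedge(ct[0]))"
```

```text
[649.92108237 140.75848042  72.9620031 ] [-0.23091422  0.13724778 -2.97762017] [-0.07230473 -0.02039032  0.02350508] [-9.34037659e-04  6.36843166e-01  7.70992772e-01 -2.32029883e-04] 155.21032552143149
```

Emit:
play_rows(translation=[[0,0.0015,0],[0,0.0015,0.001],[0,0.0015,0.002],[0,0.0015,0.003],[0.001,0.0015,0.004],[0.002,0.0015,0.005],[0.003,0.0015,0.006],[0.004,0.0015,0.006],[0.005,0.0015,0.006],[0.005,0.0015,0.006]], rotation=[[0,0,0],[0,0,0],[0,0,0],[0,0,0],[0,0,0],[0,0,0],[0,0,0],[0,0,0],[0,0,0],[0,0,0]], gripper=[1,1,1,1,1,1,1,1,1,1])

```text
time_s: 17.42
eef_pos: [653.1, 143.6, 71.8]
ee_rot: [0.003, 0.637, 0.771, 0.001]
force: [-2.7, -12.3, 20.5]
grip_width: 0.213
grip_force: 111.4
```

Emit:
play_rows(translation=[[0.0005,0,0],[0.001,0,0],[0.0015,0,0],[0.002,0,0],[0.002,0,0],[0.002,0,0]], rotation=[[0,0,0],[0,0,0],[0,0,0],[0,0,0],[0,0,0],[0,0,0]], gripper=[1,1,1,1,1,1])

```text
time_s: 18.18
eef_pos: [653.2, 143.7, 71.8]
ee_rot: [0.004, 0.637, 0.771, 0.0]
force: [-1.4, -20.2, 19.6]
grip_width: 0.214
grip_force: 111.3
```

```bash
python3 -c "
from h import *
s=ctrl.sense()
ct=cap('top');print(s['eef_pos'],s['force'],s['wrist_torque'],s['ee_rot'],postedge(ct[0]), (s['eef_pos'][:2]-[651,112])@[.982,.189])"
```

```text
[653.15415279 143.68360327  71.79352606] [ -1.40501962 -20.21890235  19.56932166] [-2.84158686  0.49547399  0.1147204 ] [4.24119343e-03 6.37360259e-01 7.70554238e-01 2.80509526e-04] 155.15116019626888 8.103579053174585
```

The moment balance puts the contact on the −n edge: pressing bends the arm about 0.008 rad in roll and about 2 mm in +n. I'll reseat once more with that compensated.

Emit:
play_rows(translation=[[-0.003,0,0],[-0.006,0,-0.002],[-0.007,0,-0.005],[-0.007,-0.0015,-0.006],[-0.007,-0.0015,-0.006]], rotation=[[0,0,0],[0,0,0],[0,0,0],[0.008,0.003,0],[0.008,0.003,0]], gripper=[1,1,1,1,1])

```text
time_s: 18.85
eef_pos: [649.8, 140.7, 72.8]
ee_rot: [-0.005, 0.637, 0.771, -0.003]
force: [-0.2, -0.2, -3.1]
grip_width: 0.21
grip_force: 108.0
```

Emit:
play_rows(translation=[[0,0,0.001],[0,0,0.002],[0,0,0.003],[0,0,0.004],[0,0,0.005],[0.001,0,0.006],[0.002,0,0.006],[0.003,0,0.006],[0.004,0,0.006],[0.004,0,0.006]], rotation=[[0,0,0],[0,0,0],[0,0,0],[0,0,0],[0,0,0],[0,0,0],[0,0,0],[0,0,0],[0,0,0],[0,0,0]], gripper=[1,1,1,1,1,1,1,1,1,1])

```text
time_s: 20.1
eef_pos: [651.4, 142.4, 71.8]
ee_rot: [-0.001, 0.637, 0.771, -0.001]
force: [-5.7, -11.8, 21.1]
grip_width: 0.212
grip_force: 111.7
```

```bash
python3 -c "
from h import *
s=ctrl.sense()
ct=cap('top');print(s['eef_pos'],s['force'],s['wrist_torque'],s['ee_rot'],postedge(ct[0]), (s['eef_pos'][:2]-[651,112])@[.982,.189],Ro.from_quat(np.roll(s['ee_rot'],-1)).as_matrix()[:,2])"
```

```text
[651.36243426 142.39357112  71.78597914] [ -5.69486547 -11.76714114  21.1214397 ] [-1.81022812  0.95404435  0.01636502] [-0.000811    0.63708746  0.77078978 -0.00142197] 155.14464762754577 6.100295390152731 [-0.00306206 -0.00115871 -0.99999464]
```

Emit:
play_rows(translation=[[0.0005,0,0],[0.001,0,0],[0.0015,0,0],[0.002,0,0],[0.0025,0,0],[0.0025,0,0]], rotation=[[0,0,0],[0,0,0],[0,0,0],[0,0,0],[0,0,0],[0,0,0]], gripper=[1,1,1,1,1,1])

```text
time_s: 20.9
eef_pos: [651.7, 143.4, 71.8]
ee_rot: [0.0, 0.637, 0.771, -0.002]
force: [-2.8, -17.6, 19.2]
grip_width: 0.214
grip_force: 111.4
```

```bash
cat > st.py <<'E'
from h import *
s=ctrl.sense()
ct=cap('top');print(s['eef_pos'],s['force'],s['wrist_torque'],s['ee_rot'],postedge(ct[0]), (s['eef_pos'][:2]-[651,112])@[.982,.189],Ro.from_quat(np.roll(s['ee_rot'],-1)).as_matrix()[:,2])
E
python3 st.py
```

```text
[651.71812693 143.44402425  71.79958731] [ -2.84815592 -17.60607777  19.18051481] [-2.62564719  0.30013297  0.02959686] [ 4.71075201e-04  6.37297548e-01  7.70616146e-01 -1.53908817e-03] 155.14172379302138 6.648121228407022 [-0.00123568 -0.00297252 -0.99999482]
```

Emit:
play_rows(translation=[[0.0005,0,0.0002],[0.0005,0,0.0002],[0.0005,0,0.0002],[0.0005,0,0.0002],[0.0005,0,0.0002],[0.0005,0,0.0002],[0.0005,0,0.0002],[0.0005,0,0.0002]], rotation=[[0,0,0],[0,0,0],[0,0,0],[0,0,0],[0,0,0],[0,0,0],[0,0,0],[0,0,0]], gripper=[1,1,1,1,1,1,1,1])

```text
time_s: 21.95
eef_pos: [651.8, 143.4, 71.8]
ee_rot: [0.001, 0.637, 0.771, -0.002]
force: [-1.8, -20.5, 21.3]
grip_width: 0.213
grip_force: 111.6
```

```bash
python3 st.py; python3 -c "
from h import *
cs=cap('scene');cv2.imwrite('pics/end.png',cv2.resize(cs[0][90:260,200:330,::-1],None,fx=3.5,fy=3.5,interpolation=cv2.INTER_CUBIC))"
```

```text
[651.75642904 143.43954219  71.80316686] [ -1.7595975  -20.46193458  21.26505891] [-2.93661707  0.43668733  0.05525035] [ 7.52012378e-04  6.37379348e-01  7.70547905e-01 -1.71075159e-03] 155.13814819646905 6.68488679123419 [-0.00102187 -0.00359507 -0.99999302]
```

View pics/end.png

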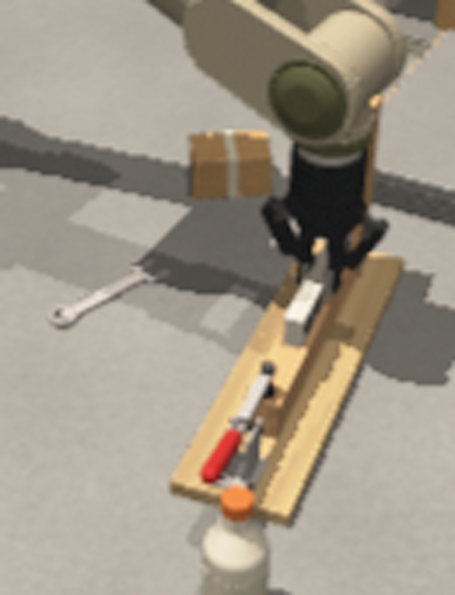

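The square is seated centrally on the rail at (305,310) and pressed against the post. The spanner, glue and carton are where they were. The push is steady at about 20 N, and 21 N downward.

```bash
python3 -c "
from rig import ctrl
print(ctrl.finish_job())"
```

```text
the job is handed in; nothing more can be done
None
```

I handed the job in with the square still gripped and pressed down on the rail and in against the post (about 20 N each, at the wrist); by force and post-edge readings the post is flush and square, and the spanner, glue bottle and carton look unmoved.

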